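# Test the stop button of the tea mill

### The job

Do the morning test of the tea mill's red stop button with your fingertips: press the red mushroom head fully in until it latches, then twist it clockwise (as its arrows show, seen from above) until it pops back out and let it turn home. When it is out again, press the green start button fully in and let go of it. Nothing needs picking up: leave the tea things where they stand.

Things in the scene. Friction and masses are not known exactly. Their poses are not given: they have to be found in the camera images.
- console: Grey control station screwed to the table: a box 100 x 205 x 60 mm (x, y, z). Origin: centre of its underside, z up. The two buttons stand on its flat top (z = 60 mm), 47.5 mm either side of its middle along its y axis, 95 mm apart; which of them is at which end varies. A small pilot lamp is between them, 8 mm high.
- stop_top (a point): Top centre of the red mushroom head, on its vertical axis: 38 mm above the box top when out, 30 mm latched. Head: domed hub of radius 19 mm and three lobes at 0, 120, 240 degrees from this point's x axis, which turns with it. A lobe is 20 mm wide, round-ended, reaches 33 mm from the axis, and spans 5 to 18.5 mm below this point (so 11.5 mm free under them when latched).
- stop_base: Fixed foot of the stop button on the box top: a flat yellow disc of radius 41 mm with a steel collar of radius 17.5 mm, 6 mm high, and the head's black stem (radius 10.5 mm). Origin: on the button's axis at the box top, z up.
- stop_press (a joint): How far the red head is pushed in, m: 0 out, 0.008 fully in. Snap action: about 13 N straight down at its middle starts it, the force falls with depth; past about half way it goes in by itself and stays in (latched) when let go. Twisting the head releases it.
- stop_twist (a joint): Turn of the red head, rad, clockwise seen from above: 0 home, 0.9 at its stop. With the button latched, pushing a lobe sideways clockwise with 4 to 8 N, 24 mm from the axis, turns it; from about 0.35 it rises, by 0.85 the latch has let go and it springs out 8 mm, rubbing along the finger. When the finger is taken away a spring turns the head home.
- start_top (a point): Centre of the top of the green start button (radius 14 mm), which stands 22 mm above the box top and is pressed straight down. Its round steel bezel has radius 22 mm, 12 mm high. z up.
- start (a joint): How far the green start button is pressed, m: 0 out, 0.006 fully in; a plain spring button, 2 N to start and 6 N fully in, comes back when let go.
- tea_bowl: Loose white tea bowl, 120 mm across, 72 mm high; origin at the centre of its underside. Leave alone.
- tea_caddy: Loose dark red lacquer tea caddy, 69 mm across, 69 mm high; origin at the centre of its underside. Leave alone.
- whisk: Loose bamboo whisk upside down on its blue stand, 60 mm across, 115 mm high; origin at the centre of its underside. Leave alone.
- tea_scoop: Loose thin bamboo tea scoop lying on the table, 10 x 170 mm along its y axis, 13 mm high; origin under its middle. Leave alone.
- sieve_tin: Loose round steel sieve tin, 89 mm across, 71 mm high; origin at the centre of its underside. Leave alone.
- mill_brush: Loose wooden mill brush lying along its x axis, 190 x 42 x 20 mm; origin under its middle. Leave alone.
- water_jar: White water jar with a green lid, 156 mm across, 175 mm high, 1.6 kg; origin at the centre of its underside. Leave alone.

How it is judged:
By the outcome, as a careful person would: the job done as asked, in the order asked, and still so for the second after the job is handed in, with the robot touching nothing.
It also fails if it takes over 48 s, if anything falls off the work surface, if the arm or the gripper's body presses on something with over 40 N, if the wrist force passes 120 N, or if a joint passes its speed limit or range.

### The arm

A 6-joint arm with a two-finger parallel gripper is mounted at the origin on the work surface. World frame = base frame: x ahead of the robot, y to its left, z up, the work surface at z = 0. Lengths are in mm, angles in rad, forces in N, time in s.
With the tool pointing down it reaches from about 350 to 975 mm from the base axis. Payload 7.1 kg.
Tool frame: the origin (TCP) lies midway between the tips of the shut fingers; the grasp point (between the pads) lies 19 mm behind it (ctrl.hold_point_z is the distance from the TCP to the grasp point, in mm); x points along the fingers, y is the direction in which the jaws open and shut, and the axes are right-handed (so a half turn about x gives the same grasp; the last joint's range is limited). The gripper opens to 88 mm and grips with 3 to 60 N. Pads are 20 mm wide; open, the fingers measure 115 mm over their backs; the gripper's body (75 mm by 178 mm) begins 61 mm behind the grasp point.
Start: joints at [1.219, 0.423, 1.63, -0, 1.089, -0.019], TCP at [204.15, 590.701, 222.675] pointing down, gripper open.
Joint ranges: [-3, 3], [-0.9, 2.11], [0.09, 2.58], [-1.31, 4.45], [0.11, 2.69], [-2.54, 2.54]. Speed limits (rad/s): [2.39, 2.39, 3.01, 3.14, 3.14, 3.14].

### API

Orientations are given as a rotation vector (axis times angle).
In Python, from workcell import ctrl, get_image, calibration gives the robot as it stands.
- The arm moves only by the tool move_arm, never from a script. Its argument "rows" is a list of rows, each a list of 5 numbers: the shift along the world's x, y, z in mm, then the turn about the world's z in rad, then the closure, from -1 (fully open) to 1 (shut). In form: [[tx, ty, tz, roll, jaw], ...]. A call has 1 to 12 rows; each row is the pose to reach, as a shift and turn from the pose measured when the call began; what a row does not reach only later rows make up. A row lasts 1/8 s, in which the tool goes at most 62.5 mm and 10.7 degrees, less where a joint would pass 70% of its speed; a pose out of reach is approached as far as the arm can. A call with a gripper value outside its range is refused whole. The fingers move at their own pace and stop on an object; the grip force is fixed at half the most. Time passes only in rows, so rows that repeat a pose let the fingers close. It gives the time, the measured TCP pose, the force and the opening at its end, in the units of the state.
- ctrl.get_obs(): the state, without advancing time (a new reading comes with each control period).
- get_image(name): name is "side" or "top" or "wrist"; returns the picture (480x640x3 uint8, blue, green, red); there is no depth.
- calibration(name): a dict with "fx", "fy", "cx", "cy" (pixels), "view" (4x4, takes a point from world to camera coordinates); the wrist camera has in their place "T_tool_cam" (4x4, takes a point from camera to tool coordinates, whose origin is the TCP and whose axes are the tool frame's). Camera axes: x right, y up, looking along -z (the intrinsics and any distortion apply to the point x, -y, -z); pixel columns grow to the right and rows downward; lengths in mm; the calibration is good to about 2 mm. A picture is of the moment at which its call begins: read the wrist's pose just before it. calibration takes no time and is no camera call.
- ctrl.close_job(): hands the job in, once; it reports no verdict.
The state is a dict: "t": time; "qpos": joint angles; "qvel": joint speeds; "joint_torque": joint torques, N m; "ee_pos": TCP position; "orientation": TCP orientation; "ft_force": force on the tool from outside, world axes, zero at the start; "moment": the same for the moment, N m; "width": finger opening in mm.
Only numpy, scipy, OpenCV 4.12 (cv2) and the standard library are available. Lean on these libraries where they do the work, as an engineer would, in place of code of your own. Each camera call takes 0.05 s, during which the arm holds its last target.

## Working session

There is one attempt and no reset: what is moved stays moved. The work goes in short steps, Python scripts to look and compute and a tool call to move; the robot and the scene stay as the last step left them, time stands still between calls to the robot, and variables do not carry over. Pictures are saved under pics/ and viewed, and the job is handed in when it is done.

Besides the shell and the picture viewer there is one more tool, called after "Call:" as name(argument=value, ...), one argument or row to a line, values as JSON. move_arm: Moves the arm, as the interface text tells. Its arguments: {"type":"object","properties":{"rows":{"type":"array"}},"required":["rows"]}

```bash
mkdir -p pics; ls; python3 - <<'E'
from workcell import ctrl,get_image,calibration
import cv2
for n in ["top","side","wrist"]:
    cv2.imwrite(f"pics/{n}0.png",get_image(n)); print(n,calibration(n))
print(ctrl.get_obs())
E
```

```text
pics
top {'fx': 511.1717444923656, 'fy': 511.1717444923656, 'cx': 321.497610035436, 'cy': 235.23088813487055, 'view': array([[ 1.04226850e-02, -9.99773060e-01, -1.85794613e-02,
         6.50063290e+01],
       [ 9.93155291e-01,  8.18843530e-03,  1.16514019e-01,
        -5.70845838e+02],
       [-1.16335440e-01, -1.96666792e-02,  9.93015250e-01,
        -1.18007455e+03],
       [ 0.00000000e+00,  0.00000000e+00,  0.00000000e+00,
         1.00000000e+00]])}
side {'fx': 575.3616414839903, 'fy': 575.3616414839903, 'cx': 315.05427725347016, 'cy': 240.47734850857015, 'view': array([[ 7.46025965e-01, -6.65773109e-01,  1.38356982e-02,
        -3.61944384e+02],
       [ 3.87463881e-01,  4.50879465e-01,  8.04101641e-01,
        -3.20679356e+02],
       [-5.41587482e-01, -5.94519869e-01,  5.94330821e-01,
        -1.25077151e+03],
       [ 0.00000000e+00,  0.00000000e+00,  0.00000000e+00,
         1.00000000e+00]])}
wrist {'fx': 426.7728347269596, 'fy': 426.7728347269596, 'cx': 320.0630274484207, 'cy': 243.58505803298627, 'T_tool_cam': array([[ 8.26573358e-04,  2.94289548e-01, -9.55715951e-01,
 
[... 225 characters left out ...]
000000e+00,  0.00000000e+00,
         1.00000000e+00]])}
{'t': 0.15, 'qpos': array([ 1.21899296e+00,  4.23709471e-01,  1.63050979e+00, -1.03999113e-05,
        1.08859416e+00, -1.90386249e-02]), 'qvel': array([-0.00085638, -0.00233107, -0.00199421,  0.00065842,  0.0005025 ,
       -0.00052244]), 'joint_torque': array([ 7.46297919e-04, -5.44984066e+01, -2.73922098e+01,  6.44888543e-02,
        2.04562407e-02, -8.76365084e-05]), 'ee_pos': array([204.01136506, 590.30335773, 222.05451557]), 'orientation': array([ 0.2601914 ,  1.55519293, -0.26208599]), 'ft_force': array([ 0.49898259, -0.2225613 ,  0.74522428]), 'moment': array([-0.0663818 ,  0.00976006,  0.02835646]), 'width': 87.63543746973181}
```

View pics/top0.png

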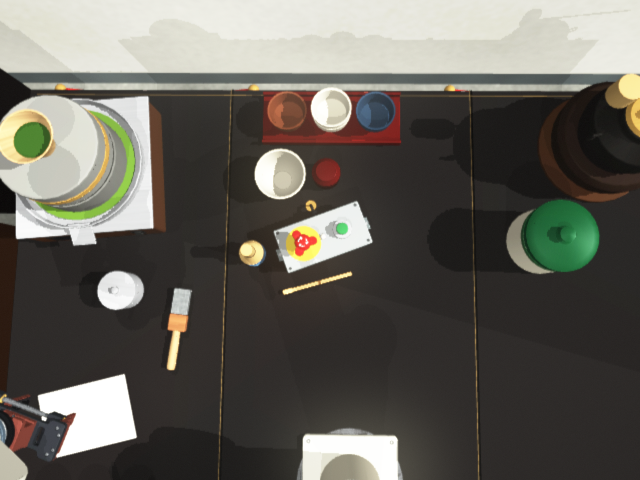

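View pics/side0.png

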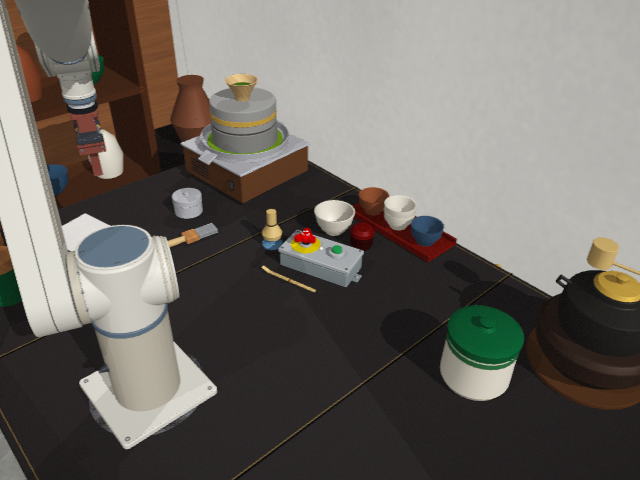

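The top view shows the red stop at about (303,242), green start at (342,228), whisk at (252,252), bowl at (280,174) and caddy at (327,173). I'll measure them now.

```bash
cat > h.py <<'E'
import numpy as np,cv2
from workcell import ctrl,get_image,calibration
from scipy.spatial.transform import Rotation as R
def ray(name,u,v,obs=None):
    c=calibration(name)
    d=np.array([(u-c['cx'])/c['fx'],-(v-c['cy'])/c['fy'],-1.0])
    if name=='wrist':
        T=c['T_tool_cam'];Rw=R.from_rotvec(obs['orientation']).as_matrix()
        return Rw@T[:3,3]+obs['ee_pos'],Rw@T[:3,:3]@d
    V=c['view'];Rt=V[:3,:3].T
    return -Rt@V[:3,3],Rt@d
def onz(name,u,v,z,obs=None):
    o,d=ray(name,u,v,obs);return o+d*(z-o[2])/d[2]
def proj(name,p,obs=None):
    c=calibration(name)
    if name=='wrist':
        T=c['T_tool_cam'];Rw=R.from_rotvec(obs['orientation']).as_matrix()
        q=T[:3,:3].T@(Rw.T@(np.array(p)-obs['ee_pos'])-T[:3,3])
    else: q=c['view'][:3,:3]@np.array(p)+c['view'][:3,3]
    return c['cx']+c['fx']*q[0]/-q[2], c['cy']-c['fy']*q[1]/-q[2]
def masks(im):
    h=cv2.cvtColor(im,cv2.COLOR_BGR2HSV)
    H,S,V=cv2.split(h)
    return dict(red=((H<8)|(H>172))&(S>150)&(V>120),yel=(H>20)&(H<35)&(S>150)&(V>120),grn=(H>45)&(H<85)&(S>100)&(V>60))
E
python3 - <<'E'
from h import *
o=ctrl.get_obs()
print(R.from_rotvec(o['orientation']).as_matrix().round(3))
for n,box in [('top',(265,195,380,280)),('side',(270,215,370,290))]:
    im=cv2.imread(f'pics/{n}0.png');x0,y0,x1,y1=box
    cv2.imwrite(f'pics/{n}0c.png',cv2.resize(im[y0:y1,x0:x1],None,fx=6,fy=6,interpolation=cv2.INTER_CUBIC))
    for k,m in masks(im).items():
        ys,xs=np.nonzero(m[y0:y1,x0:x1]); xs=xs+x0;ys=ys+y0
        u,v=xs.mean(),ys.mean()
        z={'red':90,'yel':60,'grn':82}[k]
        print(n,k,len(xs),(u,v),(xs.min(),xs.max(),ys.min(),ys.max()),onz(n,u,v,z).round(1),onz(n,(xs.min()+xs.max())/2,(ys.min()+ys.max())/2,z).round(1))
print('whisk',onz('top',252,246,115),onz('top',253,257,0)); print('bowl',onz('top',280,174,72)); print('caddy',onz('top',327,172,69))
for c in [(275,240),(358,203),(371,242),(290,271)]: print(onz('top',*c,60).round(1))
E
```

```text
[[-0.     0.327  0.945]
 [-0.001  0.945 -0.327]
 [-1.    -0.001 -0.   ]]
top red 262 (np.float64(302.381679389313), np.float64(242.05725190839695)) (np.int64(293), np.int64(316), np.int64(231), np.int64(255)) [547.7 112.3  90. ] [545.6 107.5  90. ]
top yel 343 (np.float64(299.79008746355686), np.float64(242.9737609329446)) (np.int64(286), np.int64(317), np.int64(228), np.int64(258)) [548.7 120.   60. ] [548.6 116.1  60. ]
top grn 98 (np.float64(341.6938775510204), np.float64(228.05102040816325)) (np.int64(337), np.int64(347), np.int64(223), np.int64(233)) [581.5  23.5  82. ] [581.6  22.8  82. ]
side red 219 (np.float64(313.3333333333333), np.float64(236.30593607305937)) (np.int64(294), np.int64(368), np.int64(228), np.int64(242)) [560.9  93.7  90. ] [601.3  67.   90. ]
side yel 221 (np.float64(305.1221719457014), np.float64(246.68778280542986)) (np.int64(291), np.int64(319), np.int64(238), np.int64(252)) [539.6 102.9  60. ] [544.4 108.9  60. ]
side grn 70 (np.float64(336.6714285714286), np.float64(249.22857142857143)) (np.int64(332), np.int64(341), np.int64(245), np.int64(253)) [576.6  18.1  82. ] [576.9  19.1  82. ]
whisk [535.4299926  222.47842215 115.        ] [519.43016577 237.32829781   0.        ]
bowl [709.00098927 168.05655866  72.        ]
caddy [715.15436773  58.31840754  69.        ]
[555.1 177.8  60. ]
[643.7 -14.7  60. ]
[552.3 -45.   60. ]
[483.5 141.6  60. ]
```

View pics/top0c.png

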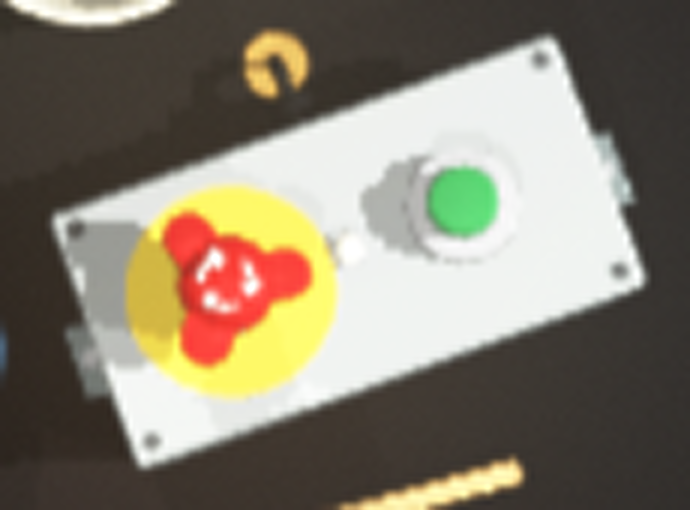

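View pics/side0c.png

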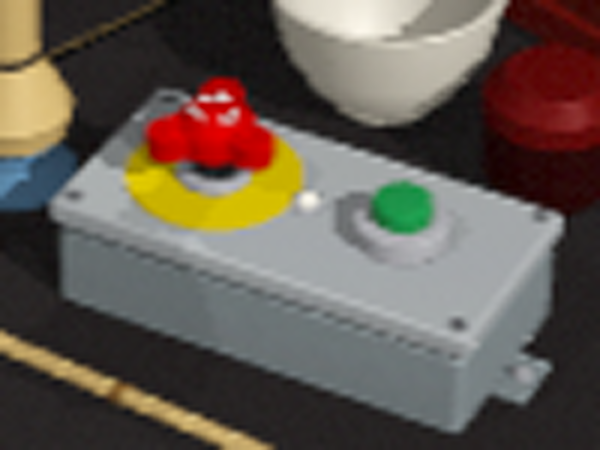

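Stop is at about (548,112) and start at about (580,22). The two views differ by 5 mm, so I'll go above them with the fingers shut and refine with the wrist camera.

Call:
move_arm(
  rows=[
    [35, -50, 0, 0, 1],
    [70, -100, 0, 0, 1],
    [105, -150, 0, 0, 1],
    [140, -200, 0, 0, 1],
    [175, -250, 0, 0, 1],
    [210, -300, 0, 0, 1],
    [245, -350, 0, 0, 1],
    [280, -400, 0, 0, 1],
    [315, -450, 0, 0, 1],
    [350, -500, 0, 0, 1],
    [350, -500, 0, 0, 1],
    [350, -500, 0, 0, 1],
  ],
)

```text
t: 1.65
ee_pos: [553.4, 90.3, 221.7]
orientation: [0.261, 1.556, -0.263]
ft_force: [-0.2, 0.8, 0.2]
width: 0.5
```

```bash
cat > w.py <<'E'
import sys
from h import *
tag=sys.argv[1]; zs=dict(red=float(sys.argv[2]),yel=60,grn=82)
o=ctrl.get_obs(); im=get_image('wrist'); cv2.imwrite(f'pics/{tag}.png',im)
print(o['t'],o['ee_pos'].round(1),R.from_rotvec(o['orientation']).as_matrix().round(3).tolist(),o['ft_force'].round(1),o['width'])
for k,m in masks(im).items():
    m=cv2.morphologyEx(m.astype(np.uint8),cv2.MORPH_CLOSE,np.ones((9,9)) if k!='yel' else np.ones((3,3)))
    cs=sorted(cv2.findContours(m,cv2.RETR_EXTERNAL,cv2.CHAIN_APPROX_NONE)[0],key=cv2.contourArea)[-1:]
    for c in cs:
        P=np.array([onz('wrist',*p,zs[k],o)[:2] for p in c[:,0,:]],np.float32)
        M=cv2.moments(c); cen=onz('wrist',M['m10']/M['m00'],M['m01']/M['m00'],zs[k],o)
        print(k,cv2.contourArea(c),c[:,0].min(0),c[:,0].max(0),'centroid',cen.round(1),'encl',cv2.minEnclosingCircle(P),'ell',cv2.fitEllipse(cv2.convexHull(P)))
        if k=='red':
            d=P-cen[:2]; r=np.hypot(*d.T);a=np.degrees(np.arctan2(d[:,1],d[:,0]))
            for b in range(-180,180,10):
                s=(a>=b)&(a<b+10)
                if s.any(): print(b+5,r[s].max().round(1),end=' ; ')
            print('third-harm phase', np.degrees(np.angle(np.sum((r**2)[:,None].ravel()*np.exp(3j*np.radians(a)))))/3)
E
python3 w.py w1 85
```

```text
1.65 [553.4  90.3 221.7] [[-0.002, 0.328, 0.945], [-0.001, 0.945, -0.328], [-1.0, -0.001, -0.001]] [-0.2  0.8  0.2] 0.49340166688016945
red 3529.0 [305 169] [387 244] centroid [549.7 112.6  85. ] encl ((550.4232177734375, 112.68669891357422), 32.989288330078125) ell ((551.1702270507812, 112.62750244140625), (61.62677001953125, 65.44242095947266), 68.82661437988281)
-175 26.2 ; -165 19.2 ; -155 19.2 ; -145 18.9 ; -135 18.7 ; -125 18.5 ; -115 18.9 ; -105 27.1 ; -95 30.5 ; -85 32.6 ; -75 33.1 ; -65 32.3 ; -55 28.2 ; -45 21.4 ; -35 19.7 ; -25 19.6 ; -15 19.5 ; -5 19.8 ; 5 20.8 ; 15 27.5 ; 25 32.5 ; 35 33.6 ; 45 33.4 ; 55 31.0 ; 65 26.3 ; 75 19.2 ; 85 18.6 ; 95 18.1 ; 105 18.3 ; 115 18.6 ; 125 19.6 ; 135 25.6 ; 145 30.8 ; 155 32.3 ; 165 32.3 ; 175 31.4 ; third-harm phase 40.11525295972829
yel 4561.5 [292 153] [397 257] centroid [542.4 114.1  60. ] encl ((549.6514892578125, 112.60907745361328), 41.029579162597656) ell ((549.668701171875, 112.58814239501953), (81.2891845703125, 81.81233978271484), 67.5651626586914)
grn 952.0 [233 270] [268 305] centroid [580.8  25.4  82. ] encl ((580.7745361328125, 25.18893051147461), 14.995637893676758) ell ((580.9861450195312, 25.28059196472168), (26.52580451965332, 29.783597946166992), 47.359291076660156)
```

View pics/w1.png

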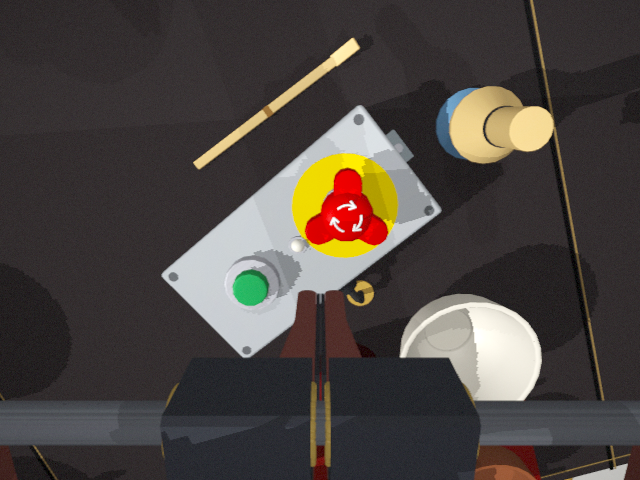

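The wrist view is clear. It puts the stop axis at (549.7,112.6) with lobes at −80/40/160° and the head out, and start at about (581,25). Next I press the stop.

Call:
move_arm(
  rows=[
    [-4, 22, -40, 0, 1],
    [-4, 22, -80, 0, 1],
    [-4, 22, -105, 0, 1],
    [-4, 22, -117, 0, 1],
    [-4, 22, -122, 0, 1],
    [-4, 22, -125, 0, 1],
    [-4, 22, -128, 0, 1],
    [-4, 22, -130, 0, 1],
    [-4, 22, -132, 0, 1],
    [-4, 22, -132, 0, 1],
  ],
)

```text
t: 2.95
ee_pos: [549.7, 113.0, 90.3]
orientation: [0.26, 1.555, -0.261]
ft_force: [-0.6, -0.1, 4.7]
width: 0.5
```

Call:
move_arm(
  rows=[
    [0, 0, -1, 0, 1],
    [0, 0, -2, 0, 1],
    [0, 0, -2, 0, 1],
  ],
)

```text
t: 3.32
ee_pos: [550.1, 113.1, 89.9]
orientation: [0.261, 1.554, -0.261]
ft_force: [-4.8, -1.4, 17.5]
width: 0.4
```

Call:
move_arm(
  rows=[
    [0, 0, 15, 0, 1],
    [0, 0, 50, 0, 1],
    [-20, -10, 90, 0, 1],
    [-40, -20, 90, 0, 1],
    [-40, -20, 90, 0, 1],
  ],
)

```text
t: 3.95
ee_pos: [509.3, 92.7, 180.6]
orientation: [0.261, 1.554, -0.262]
ft_force: [-0.1, -0.6, 0.3]
width: 0.9
```

```bash
python3 w.py w2 77; python3 -c "
from h import *
im=get_image('side');cv2.imwrite('pics/s2.png',cv2.resize(im[200:300,250:380],None,fx=6,fy=6,interpolation=cv2.INTER_CUBIC))"
```

```text
3.95 [509.3  92.7 180.6] [[0.001, 0.327, 0.945], [-0.001, 0.945, -0.327], [-1.0, -0.0, 0.001]] [-0.1 -0.6  0.3] 0.9304175834257982
red 3498.5 [328 240] [409 319] centroid [549.4 116.1  77. ] encl ((549.6560668945312, 119.1572036743164), 31.97348976135254) ell ((550.1416015625, 114.8740463256836), (52.32502365112305, 65.8427963256836), 99.03005981445312)
-175 30.0 ; -165 25.1 ; -155 20.7 ; -145 21.4 ; -135 21.6 ; -125 21.7 ; -115 21.5 ; -105 28.9 ; -95 22.3 ; -85 20.8 ; -75 22.6 ; -65 25.7 ; -55 28.0 ; -45 24.1 ; -35 22.8 ; -25 21.9 ; -15 21.6 ; -5 22.0 ; 5 27.0 ; 15 31.7 ; 25 33.3 ; 35 33.5 ; 45 30.9 ; 55 26.4 ; 65 20.9 ; 75 15.0 ; 85 15.1 ; 95 14.9 ; 105 14.8 ; 115 15.4 ; 125 16.0 ; 135 19.0 ; 145 26.5 ; 155 30.8 ; 165 31.8 ; 175 31.9 ; third-harm phase 37.272649056972135
yel 4401.0 [307 222] [421 310] centroid [535.2 117.3  60. ] encl ((549.78369140625, 112.79322052001953), 40.982460021972656) ell ((549.562255859375, 112.85894775390625), (81.03575134277344, 81.52072143554688), 125.63743591308594)
grn 301.0 [244 345] [278 357] centroid [570.5  29.5  82. ] encl ((573.3447875976562, 28.23810386657715), 11.900925636291504) ell ((570.8058471679688, 29.392093658447266), (11.19794750213623, 24.574729919433594), 160.6026153564453)
```

View pics/w2.png

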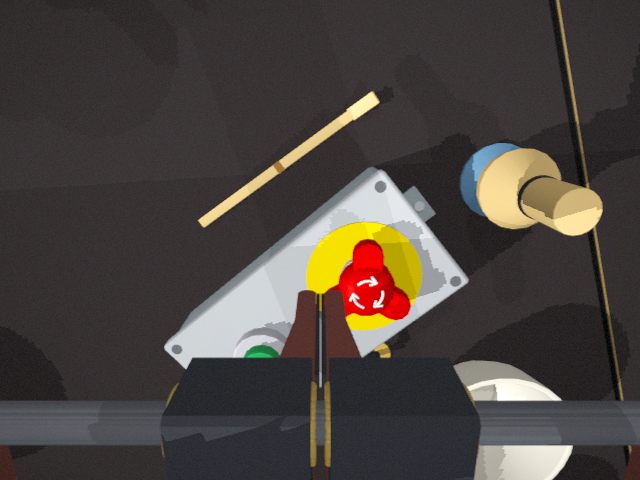

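View pics/s2.png

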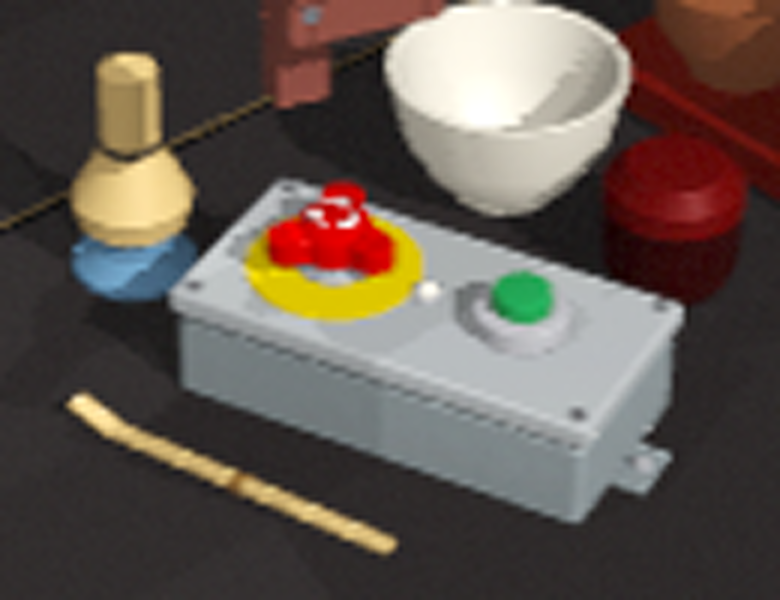

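The head sits lower and the black stem is hidden, so it is latched. Next come the descent beside the 160° lobe and the arc shifts.

```bash
python3 - <<'E'
import numpy as np
c=np.array([549.7,112.7]);p0=np.array([509.3,92.7])
for y in (26,23,20,17):
  print(y,[ (round(f,1),*( c+31*np.array([np.cos(a),np.sin(a)])+y*np.array([-np.sin(a),np.cos(a)])-p0).round(1)) for f in np.arange(0,1.11,.1) for a in [np.radians(160)-f]])
E
```

```text
26 [(np.float64(0.0), np.float64(2.4), np.float64(6.2)), (np.float64(0.1), np.float64(1.2), np.float64(10.0)), (np.float64(0.2), np.float64(0.4), np.float64(14.0)), (np.float64(0.3), np.float64(-0.0), np.float64(18.0)), (np.float64(0.4), np.float64(-0.0), np.float64(22.1)), (np.float64(0.5), np.float64(0.4), np.float64(26.1)), (np.float64(0.6), np.float64(1.2), np.float64(30.1)), (np.float64(0.7), np.float64(2.4), np.float64(33.9)), (np.float64(0.8), np.float64(4.0), np.float64(37.6)), (np.float64(0.9), np.float64(5.9), np.float64(41.2)), (np.float64(1.0), np.float64(8.2), np.float64(44.5)), (np.float64(1.1), np.float64(10.8), np.float64(47.6))]
23 [(np.float64(0.0), np.float64(3.4), np.float64(9.0)), (np.float64(0.1), np.float64(2.5), np.float64(12.7)), (np.float64(0.2), np.float64(2.0), np.float64(16.6)), (np.float64(0.3), np.float64(1.8), np.float64(20.4)), (np.float64(0.4), np.float64(2.0), np.float64(24.3)), (np.float64(0.5), np.float64(2.7), np.float64(28.1)), (np.float64(0.6), np.float64(3.6), np.float64(31.8)), (np.float64(0.7), np.float64(5.0), np.float64(35.4)), (np.float64
[... 818 characters left out ...]
(1.1), np.float64(16.8), np.float64(48.3))]
17 [(np.float64(0.0), np.float64(5.5), np.float64(14.6)), (np.float64(0.1), np.float64(5.1), np.float64(18.1)), (np.float64(0.2), np.float64(5.1), np.float64(21.7)), (np.float64(0.3), np.float64(5.4), np.float64(25.2)), (np.float64(0.4), np.float64(6.1), np.float64(28.7)), (np.float64(0.5), np.float64(7.2), np.float64(32.0)), (np.float64(0.6), np.float64(8.5), np.float64(35.3)), (np.float64(0.7), np.float64(10.2), np.float64(38.4)), (np.float64(0.8), np.float64(12.2), np.float64(41.3)), (np.float64(0.9), np.float64(14.5), np.float64(44.0)), (np.float64(1.0), np.float64(17.0), np.float64(46.5)), (np.float64(1.1), np.float64(19.8), np.float64(48.7))]
```

Call:
move_arm(
  rows=[
    [0, 0, -50, 0, 1],
    [0, 0, -90, 0, 1],
    [0, 0, -105, 0, 1],
    [0, 0, -111, 0, 1],
    [0, 0, -111, 0, 1],
  ],
)

```text
t: 4.68
ee_pos: [511.3, 93.4, 69.5]
orientation: [0.261, 1.553, -0.261]
ft_force: [0.1, -0.7, 0.4]
width: 0.4
```

Call:
move_arm(
  rows=[
    [0, 3, 0, 0, 1],
    [1, 6, 0, 0, 1],
    [1, 9, 0, 0, 1],
    [2, 11, 0, 0, 1],
    [2, 11, 0, 0, 1],
  ],
)

```text
t: 5.3
ee_pos: [513.3, 104.5, 69.6]
orientation: [0.261, 1.553, -0.261]
ft_force: [-0.5, 0.3, 0.3]
width: 0.5
```

No contact at y′≈20, so the tips are slimmer than I assumed. I'll follow the arc.

Call:
move_arm(
  rows=[
    [1.5, 2.8, 0, 0, 1],
    [1.3, 4.5, 0, -0.05, 1],
    [1.1, 6.3, 0, -0.1, 1],
    [1.1, 8.1, 0, -0.15, 1],
    [1.1, 9.9, 0, -0.2, 1],
    [1.4, 13.4, 0, -0.3, 1],
    [1.4, 13.4, 0, -0.3, 1],
  ],
)

```text
t: 6.18
ee_pos: [514.2, 117.4, 69.4]
orientation: [0.494, 1.513, -0.497]
ft_force: [-1.2, -6.3, 1.6]
width: 0.3
```

Call:
move_arm(
  rows=[
    [0.9, 2.2, 0, -0.05, 1],
    [1.2, 4.0, 0, -0.1, 1],
    [1.7, 5.6, 0, -0.15, 1],
    [2.3, 7.3, 0, -0.2, 1],
    [3.6, 10.6, 0, -0.3, 1],
    [5.3, 13.7, 0, -0.4, 1],
    [5.3, 13.7, 0, -0.4, 1],
  ],
)

```text
t: 7.05
ee_pos: [518.8, 131.1, 69.2]
orientation: [0.802, 1.418, -0.807]
ft_force: [-3.4, 0.1, 0.8]
width: 0.6
```

```bash
python3 w.py w3 80|head -1; python3 -c "
from h import *
im=get_image('side');cv2.imwrite('pics/s3.png',cv2.resize(im[200:300,250:380],None,fx=6,fy=6,interpolation=cv2.INTER_CUBIC))"
```

```text
7.05 [518.8 131.1  69.2] [[-0.002, 0.858, 0.513], [-0.002, 0.513, -0.858], [-1.0, -0.003, 0.001]] [-3.4  0.1  0.8] 0.5912400616076073
```

View pics/w3.png

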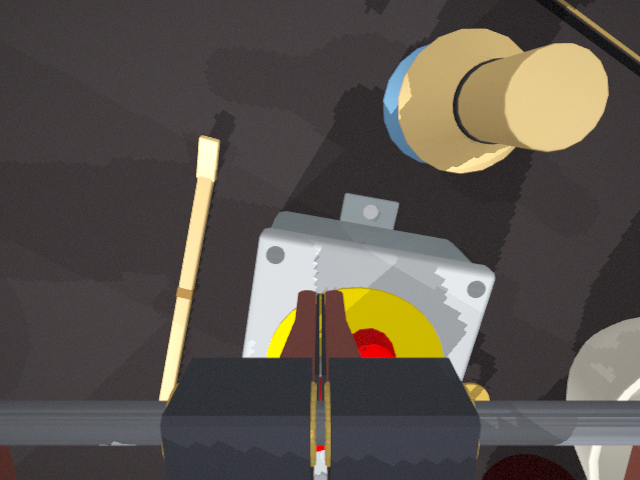

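View pics/s3.png

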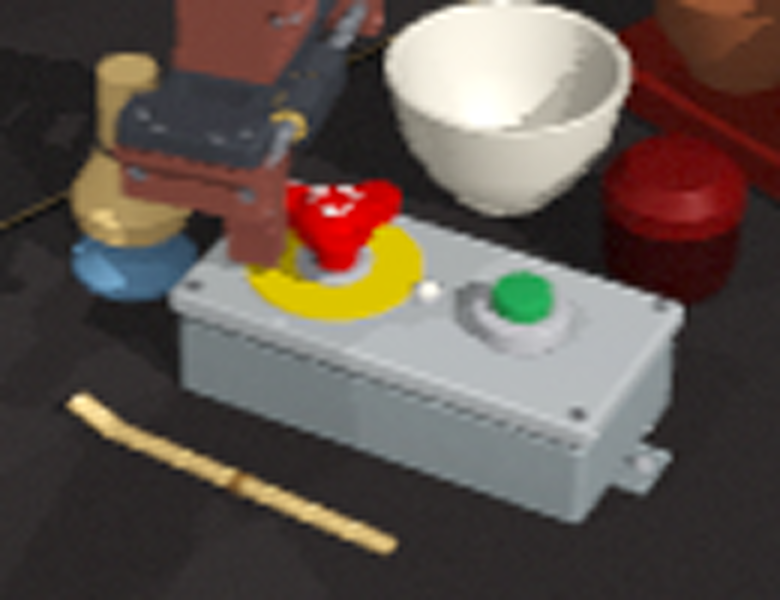

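The head has turned a good part of the way but isn't out yet. I'll keep going.

Call:
move_arm(
  rows=[
    [1.7, 1.5, 0, -0.05, 1],
    [2.7, 2.9, 0, -0.1, 1],
    [3.8, 4.3, 0, -0.15, 1],
    [5.0, 5.6, 0, -0.2, 1],
    [5.0, 5.6, 0, -0.2, 1],
  ],
)

```text
t: 7.78
ee_pos: [521.1, 135.1, 68.6]
orientation: [0.948, 1.356, -0.962]
ft_force: [-8.9, -7.4, 7.8]
width: 0.1
```

```bash
python3 -c "
from h import *
im=get_image('side');cv2.imwrite('pics/s4.png',cv2.resize(im[200:300,250:380],None,fx=6,fy=6,interpolation=cv2.INTER_CUBIC))"
```

```text
(no output)
```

View pics/s4.png

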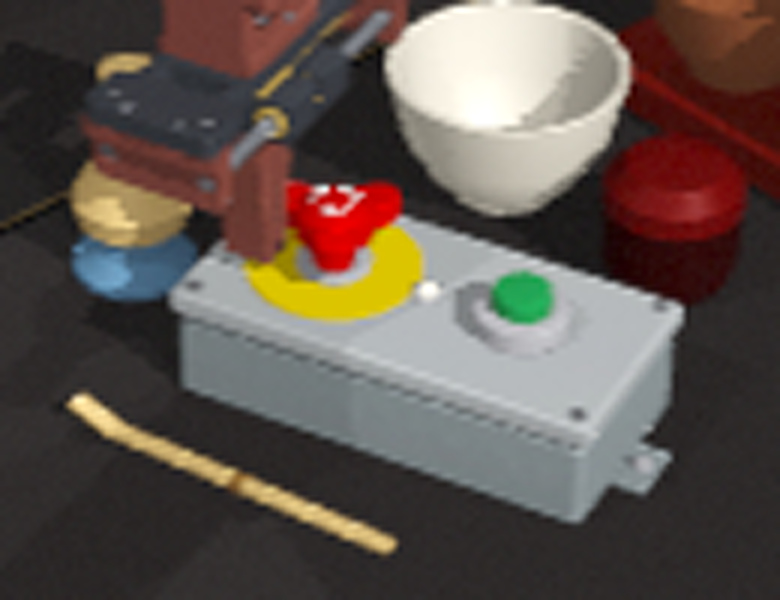

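Lateral force is 11.6 N and friction is pulling the tip up 7.8 N. The head is at its twist stop and held by friction, so I'll ease off slightly to let it rise.

Call:
move_arm(
  rows=[
    [-0.4, -0.4, 0, 0, 1],
    [-0.8, -0.8, 0, 0, 1],
    [-1.2, -1.2, 0, 0, 1],
    [-1.2, -1.2, 0, 0, 1],
  ],
)

```text
t: 8.32
ee_pos: [520.0, 134.0, 68.7]
orientation: [0.948, 1.356, -0.961]
ft_force: [-3.0, -1.2, 0.6]
width: 0.3
```

```bash
python3 -c "
from h import *
im=get_image('side');cv2.imwrite('pics/s5.png',cv2.resize(im[200:300,250:380],None,fx=6,fy=6,interpolation=cv2.INTER_CUBIC))"
```

```text
(no output)
```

View pics/s5.png

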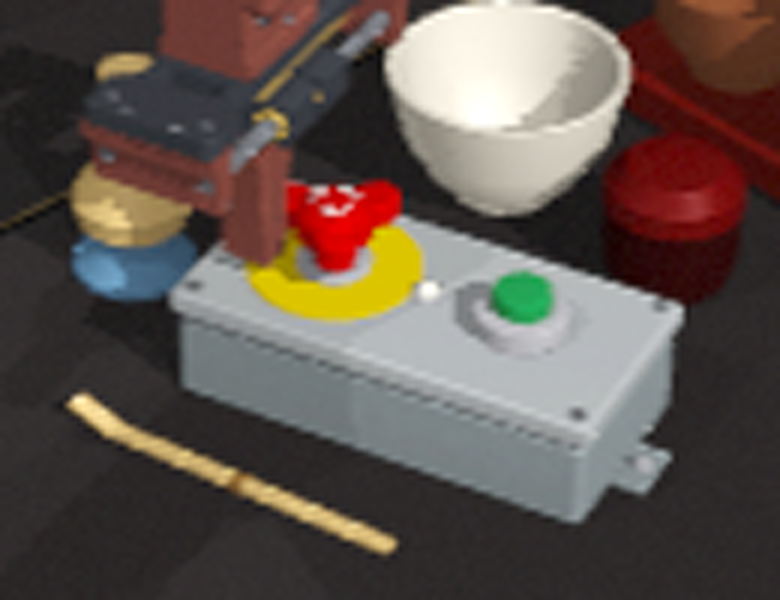

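```bash
python3 - <<'E'
from h import *
a=cv2.imread('pics/side0.png')[200:300,250:380]
cv2.imwrite('pics/cmp.png',np.hstack([cv2.resize(a,None,fx=6,fy=6,interpolation=cv2.INTER_CUBIC)[60:400,200:450]]+[cv2.imread(f'pics/s{i}.png')[60:400,200:450] for i in (2,5)]))
for z in (98,90): print([ (round((x-o)*6)) for x,o in zip(proj('side',(549.7,112.7,z)),(250,200))])
def arrows(im6):
    h=cv2.cvtColor(im6,cv2.COLOR_BGR2HSV); m=(h[...,1]<110)&(h[...,2]>170)
    roi=np.zeros(m.shape,bool); roi[150:260,290:390]=1
    ys,xs=np.nonzero(m&roi); return xs.mean(),ys.mean(),len(xs)
print(arrows(cv2.resize(a,None,fx=6,fy=6,interpolation=cv2.INTER_CUBIC)),[arrows(cv2.imread(f'pics/s{i}.png')) for i in (2,3,4,5)])
E
```

```text
[334, 194]
[334, 209]
(np.float64(337.68669527897), np.float64(197.1931330472103), 466) [(np.float64(337.3280182232346), np.float64(208.88610478359908), 878), (np.float64(341.4358490566038), np.float64(211.79056603773586), 530), (np.float64(342.78757225433526), np.float64(211.01589595375722), 692), (np.float64(342.12132352941177), np.float64(213.40257352941177), 544)]
```

View pics/cmp.png

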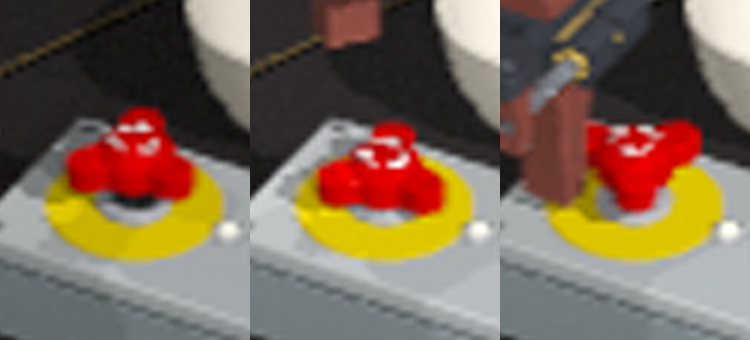

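The arrows on the head are within a few pixels of the "out" position, so it appears to be out. I'll back along the arc so the head can turn home, then lift.

Call:
move_arm(
  rows=[
    [-1.2, -1.2, 0, 0.1, 1],
    [-3.1, -4.4, 0, 0.2, 1],
    [-4.6, -7.7, 0, 0.3, 1],
    [-5.8, -11.2, 0, 0.4, 1],
    [-6.6, -14.8, 0, 0.5, 1],
    [-7.1, -18.5, 0, 0.6, 1],
    [-7.2, -22.2, 0, 0.7, 1],
    [-6.9, -25.9, 0, 0.8, 1],
    [-6.3, -29.5, 0, 0.9, 1],
    [-8.3, -35, 0, 0.9, 1],
    [-9.5, -40, 0, 0.9, 1],
    [-9.5, -40, 0, 0.9, 1],
  ],
)

```text
t: 9.88
ee_pos: [510.7, 93.7, 68.7]
orientation: [0.253, 1.555, -0.266]
ft_force: [0.2, -0.1, -0.2]
width: 0.1
```

Call:
move_arm(
  rows=[
    [0, 0, 40, 0, 1],
    [0, 0, 80, 0, 1],
    [20, -20, 140, 0, 1],
    [40, -10, 152, 0, 1],
    [40, -10, 152, 0, 1],
    [40, -10, 152, 0, 1],
  ],
)

```text
t: 10.62
ee_pos: [549.1, 83.6, 219.3]
orientation: [0.252, 1.558, -0.267]
ft_force: [-0.6, 0.0, -0.1]
width: 0.4
```

```bash
python3 w.py w6 85; python3 - <<'E'
from h import *
im=get_image('side');cv2.imwrite('pics/s6.png',im)
b=cv2.resize(im[200:300,250:380],None,fx=6,fy=6,interpolation=cv2.INTER_CUBIC)
a=cv2.resize(cv2.imread('pics/side0.png')[200:300,250:380],None,fx=6,fy=6,interpolation=cv2.INTER_CUBIC)
cv2.imwrite('pics/cmp6.png',np.hstack([x[60:400,200:450] for x in (a,cv2.imread('pics/s2.png'),b)]))
E
```

```text
10.625 [549.1  83.6 219.3] [[-0.004, 0.325, 0.946], [-0.009, 0.946, -0.325], [-1.0, -0.01, -0.001]] [-0.6  0.  -0.1] 0.37915683557221425
red 3588.0 [318 172] [400 248] centroid [549.8 112.7  85. ] encl ((550.4745483398438, 112.86521911621094), 33.141822814941406) ell ((551.3660888671875, 112.58673858642578), (61.69679260253906, 65.55387878417969), 65.75279235839844)
-175 26.5 ; -165 19.7 ; -155 19.4 ; -145 19.2 ; -135 19.0 ; -125 18.6 ; -115 20.0 ; -105 26.7 ; -95 30.9 ; -85 32.7 ; -75 33.1 ; -65 32.2 ; -55 28.6 ; -45 20.9 ; -35 19.4 ; -25 19.8 ; -15 19.7 ; -5 19.8 ; 5 21.2 ; 15 27.8 ; 25 32.8 ; 35 33.8 ; 45 33.6 ; 55 31.1 ; 65 25.5 ; 75 19.2 ; 85 18.8 ; 95 18.2 ; 105 18.4 ; 115 18.8 ; 125 19.3 ; 135 26.1 ; 145 31.1 ; 155 32.5 ; 165 32.5 ; 175 31.5 ; third-harm phase 40.12131084376555
yel 4606.0 [304 156] [409 260] centroid [542.1 113.8  60. ] encl ((549.7686157226562, 112.7166748046875), 41.04730987548828) ell ((549.6591186523438, 112.62715148925781), (81.21003723144531, 81.8858413696289), 59.45247268676758)
grn 955.5 [244 273] [279 308] centroid [580.8  25.3  82. ] encl ((581.007080078125, 25.307126998901367), 14.9973783493042) ell ((580.9868774414062, 25.21822166442871), (26.66444206237793, 29.818002700805664), 52.84825134277344)
```

View pics/cmp6.png

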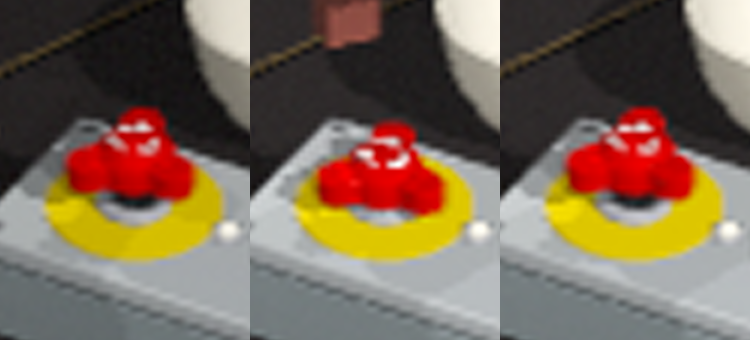

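View pics/w6.png

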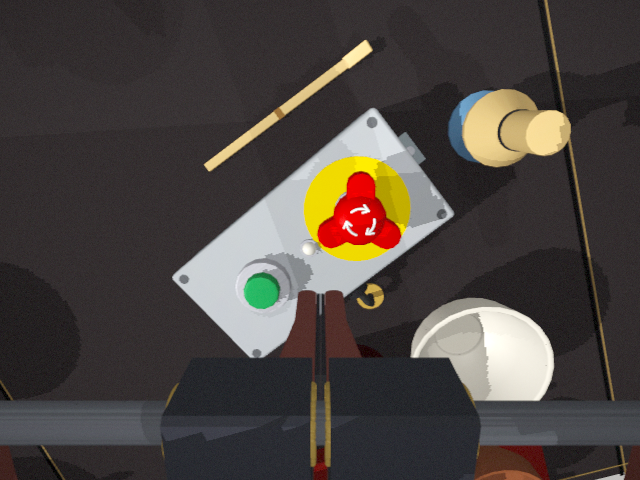

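The stop is out and home: its picture matches the initial one, with lobes back at 40.1°. Next, the start button at (581,24.5).

Call:
move_arm(
  rows=[
    [16, -30, 0, 0, 1],
    [32, -59, -20, 0, 1],
    [32, -59, -70, 0, 1],
    [32, -59, -110, 0, 1],
    [32, -59, -130, 0, 1],
    [32, -59, -136, 0, 1],
    [32, -59, -139, 0, 1],
    [32, -59, -142, 0, 1],
    [32, -59, -144, 0, 1],
    [32, -59, -144, 0, 1],
  ],
)

```text
t: 11.98
ee_pos: [580.9, 24.6, 76.3]
orientation: [0.252, 1.558, -0.267]
ft_force: [-5.6, -1.4, 8.9]
width: 0.4
```

Call:
move_arm(
  rows=[
    [0, 0, -1, 0, 1],
    [0, 0, -2, 0, 1],
    [0, 0, -2, 0, 1],
  ],
)

```text
t: 12.35
ee_pos: [580.9, 24.6, 76.2]
orientation: [0.252, 1.557, -0.267]
ft_force: [-7.4, -0.8, 15.3]
width: 0.5
```

Call:
move_arm(
  rows=[
    [0, 0, 10, 0, 1],
    [0, 0, 40, 0, 1],
    [0, 0, 90, 0, 1],
    [-20, 40, 140, 0, 1],
    [-32, 59, 145, 0, 1],
    [-32, 59, 145, 0, 1],
    [-32, 59, 145, 0, 1],
  ],
)

```text
t: 13.22
ee_pos: [549.3, 83.3, 221.1]
orientation: [0.252, 1.557, -0.267]
ft_force: [-0.1, 0.7, 0.1]
width: 0.4
```

```bash
python3 w.py w7 85; python3 - <<'E'
from h import *
im=get_image('side')
cv2.imwrite('pics/s7.png',cv2.resize(im[200:300,250:380],None,fx=6,fy=6,interpolation=cv2.INTER_CUBIC))
E
```

```text
13.225 [549.3  83.3 221.1] [[-0.003, 0.324, 0.946], [-0.009, 0.946, -0.324], [-1.0, -0.01, 0.0]] [-0.1  0.7  0.1] 0.36211589483185835
red 3557.0 [318 171] [400 246] centroid [549.8 112.7  85. ] encl ((550.5617065429688, 112.95203399658203), 33.241455078125) ell ((550.9348754882812, 112.45789337158203), (62.38291549682617, 65.10179901123047), 77.10307312011719)
-175 25.8 ; -165 19.2 ; -155 19.4 ; -145 19.0 ; -135 19.0 ; -125 18.5 ; -115 20.2 ; -105 26.9 ; -95 31.2 ; -85 32.6 ; -75 33.1 ; -65 32.5 ; -55 28.3 ; -45 21.1 ; -35 19.6 ; -25 19.3 ; -15 19.2 ; -5 20.0 ; 5 21.4 ; 15 28.0 ; 25 32.5 ; 35 34.1 ; 45 33.4 ; 55 31.0 ; 65 26.3 ; 75 19.2 ; 85 18.8 ; 95 18.2 ; 105 18.4 ; 115 18.7 ; 125 19.2 ; 135 26.7 ; 145 31.0 ; 155 32.6 ; 165 32.5 ; 175 31.5 ; third-harm phase 40.219334083880085
yel 4551.5 [304 155] [409 259] centroid [542.1 113.9  60. ] encl ((549.6158447265625, 112.6659164428711), 41.0269660949707) ell ((549.6603393554688, 112.65116882324219), (81.26178741455078, 81.88663482666016), 67.11128997802734)
grn 943.0 [245 271] [279 306] centroid [580.7  25.3  82. ] encl ((580.45556640625, 24.759258270263672), 14.951217651367188) ell ((580.8499755859375, 25.271848678588867), (26.452194213867188, 29.708749771118164), 55.08717727661133)
```

View pics/s7.png

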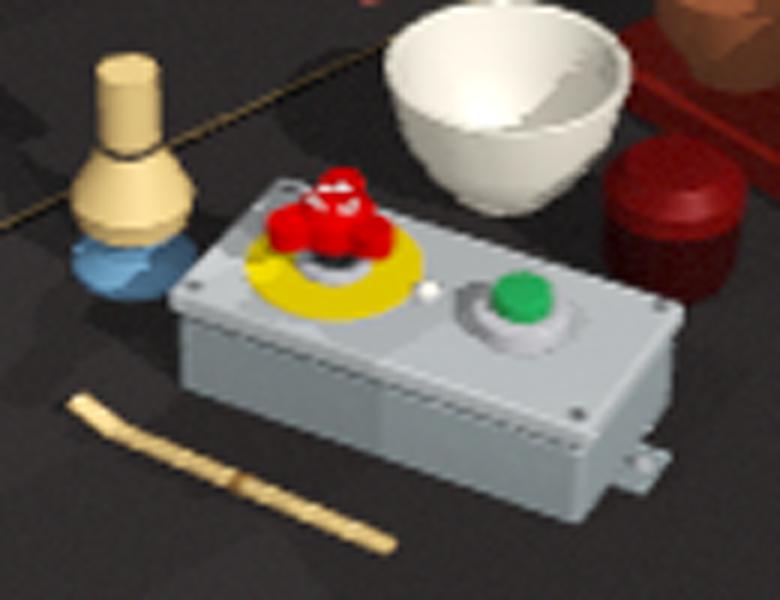

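The red head is out, the green button is back up, and the tea things stand where they did. I'm handing the job in.

```bash
python3 -c "
from workcell import ctrl
print(ctrl.close_job())"
```

```text
the job is handed in; nothing more can be done
None
```

I ran the morning test in the order asked and handed the job in at about 13.3 s of the 48 s allowed.

- **Stop pressed:** I pushed the red head in until it bottomed at z ≈ 90 mm with 17.5 N. The side view then showed it latched.
- **Stop released:** I pushed one lobe clockwise to the head's stop with a lateral force of about 12 N. Friction held the head there, so I backed off about 1 mm and then let it turn home on its spring. The last pictures show it fully out, with its lobes at 40.2° (40.1° at the start).
- **Start pressed:** I pushed the green button until it stopped moving at z ≈ 76.2 mm with 15.3 N, then let go. It came back up.

At the end the arm was clear above the console with wrist force under 1 N. The tea things in view were where they had stood.

**Disagreements and limits:**
- The first top and side views disagreed by about 5 mm, so I used the wrist camera's positions.
- A script comparing the head's arrows gave no clear height while it was twisted, so I judged it by eye and confirmed it in the later pictures.
- The pilot lamp looked white in every picture, so it confirmed nothing.

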